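# Refit the grille of a downdraft fettling box

## Robot

A 7-joint arm with a two-finger parallel gripper is mounted at the origin on the work surface. World frame = base frame: x ahead of the robot, y to its left, z up, the work surface at z = 0. Lengths are in m, angles in rad, forces in N, time in s.
With the tool pointing down it reaches from about 0.425 to 0.875 m from the base axis. Payload 4.7 kg.
Tool frame: the origin (TCP) lies midway between the tips of the shut fingers; the grasp point (between the pads) lies 19 mm behind it; z points along the fingers, y is the direction in which the jaws open and shut (so a half turn about z gives the same grasp; the last joint's range is limited). The gripper opens to 87 mm and grips with 3 to 60 N. Pads are 19 mm wide; open, the fingers measure 117 mm over their backs; the gripper's body (75 mm by 190 mm) begins 51 mm behind the grasp point.
Start: joints at [1.283, 0.321, -0.07, 1.45, 0.023, 1.371, -0.057], TCP at [0.193, -0.621, 0.223] pointing down, gripper open.
Joint ranges: [-2.86, 2.86], [-0.3, 2.09], [-1.38, 1.24], [0.06, 2.45], [-1.56, 4.7], [0.09, 2.05], [-2.69, 2.69]. Speed limits (rad/s): [2.57, 2.57, 3.14, 3.14, 3.14, 3.14, 3.14].

## Interface

Orientations are given as a rotation vector (axis times angle).
In Python, from rig import env gives the robot as it stands.
- The arm moves only by the tool send_rows, never from a script. Its argument "deltas" is a list of rows, each a list of 7 numbers: the turn, a rotation vector about the tool's x, y, z in degrees, then the shift along the tool's x, y, z in cm, then the gripper command: -1 is shut, 1 is fully open, values between are in proportion. In form: [[wx, wy, wz, tx, ty, tz, claw], ...]. A call has exactly 8 rows; each row is the pose to reach, as a shift and turn from the pose measured when the call began, along the tool's axes at that moment; what a row does not reach only later rows make up. A row lasts 1/8 s, in which the tool goes at most 62.5 mm and 10.7 degrees, less where a joint would pass 70% of its speed; a pose out of reach is approached as far as the arm can. A call with a gripper value outside its range is refused whole. The fingers move at their own pace and stop on an object; "newtons" is the grip in N (left out, the last holds). Time passes only in rows, so rows that repeat a pose let the fingers close, or fill a call up. It gives the time, the measured TCP pose, the force and the opening at its end, in the units of the state.
- env.get_state(): the state, without advancing time (a new reading comes with each control period).
- env.snapshot(name): name is "side" or "top"; returns the picture (480x640x3 uint8, red, green, blue); there is no depth.
- env.camera_model(name): a dict with "fx", "fy", "cx", "cy" (pixels), "R" (3x3) and "t" (3): a world point X has camera coordinates R X + t. Camera axes: x right, y down, z forward; pixel columns grow to the right and rows downward; lengths in m; the calibration is good to about 2 mm. A picture is of the moment at which its call begins. camera_model takes no time and is no camera call.
- env.hand_in(): hands the job in, once; it reports no verdict.
The state is a dict: "time_s": time; "qpos": joint angles; "dq": joint speeds; "joint_efforts": joint torques, N m; "tool_pos": TCP position; "tcp_rot": TCP orientation; "wrist_force": force on the tool from outside, world axes, zero at the start; "moment": the same for the moment, N m; "width": finger opening in m.
Only numpy, scipy, OpenCV 4.12 (cv2) and the standard library are available. Lean on these libraries where they do the work, as an engineer would, in place of code of your own. Each camera call takes 0.05 s, during which the arm holds its last target.

## Task

Put the slotted steel grille back into the open downdraft box: tilt it, pass one end in under the rim at the sprung end, push it against the spring bar until the other end can drop past the opposite rim, and let it come back under that one. It must end up lying flat on the ledges, caught under the rim at both ends and let go; do not force or knock it. Leave the bowl, brush and kiln prop where they are.

Things in the scene. Friction and masses are not known exactly. Their poses are not given: they have to be found in the camera images.
- grille_grip (a point): Middle of the grille's handle: a flat-sided dark steel bar 14 mm wide (grille x), 76 mm long (y), 26 mm high (z), standing on the middle of the plate on two legs 8 mm wide at its ends. This point is 29 mm above the plate's top face, 37 mm above its underside; 16 mm of free height under the bar. Same axes as the grille. At home it is 107 mm above the bench.
- grille: Loose slotted steel grille, at first flat on the bench, handle up: plate 230 (its x) x 150 (y) x 8 mm (z), alike both ways round, 0.3 to 0.6 kg. Origin: centre of the plate's underside. Pressed or knocked against the box with over 24 N it is bent. At home it lies level on the ledges, its +x end at the plain end's stop and the spring bar, nearly free, at its -x end.
- housing: Grey steel downdraft box fixed to the bench, 340 x 210 mm, 114 mm high, duct spigot on its +x end. Origin: middle of its underside, on the bench; x along its length, z up. Its bright rim frame (lips, ledges, stop, spring bar) is bolted in slotted holes: the WHOLE frame sits up to 18 mm off towards +x or -x. No pose reports this: feel for it. Frame places are given for a central frame.
- opening (a point): Middle of the top opening, level with the rim's top (frame central). Opening 207 mm along the box's x (-103 to +104), 166 mm along y, so shorter than the grille. Lips 4 mm thick, undersides 110 mm above the bench. Ledges all round 70 mm above the bench: reaching to x = -45 at the -x end, +82 at the +x end, y = +-62 mm at the sides. Side walls from ledge to rim at y = +-83 mm.
- sprung_end (a point): Ledge level (70 mm up) at the spring bar's hard stop, -x end of the box, 127 mm from the middle, 24 mm in under the lip (frame central). The bar (130 mm wide, 73 to 97 mm up) stands 11.5 mm before it when free; pushes back 4 N when free, 12 N at the hard stop. The grille's leading end must be within 4 mm of the stop for the other end to drop past the +x lip. Same axes as the box.
- plain_end (a point): Ledge level (70 mm up) at the fixed end stop of the +x end, 115 mm from the middle, 11 mm in under the lip (frame central): home for the grille's other end. Same axes as the box. The spring bar pushes the grille back to this stop, if not held.
- bowl_mid (a point): A brown clay bowl, 144 mm wide, 78 mm high, standing on the bench (bystander); this point is its middle, half-way up.
- brush: A long-handled brush lying on the bench (bystander); origin on its underside.
- prop: A white square kiln prop 40 x 40 x 100 mm standing on the bench (bystander); origin at the centre of its underside.

How it is judged:
By the outcome, as a careful person would: the job done as asked, in the order asked, and still so for the second after the job is handed in, with the robot touching nothing.
It also fails if it takes over 62 s, if anything falls off the work surface, if the arm or the gripper's body presses on something with over 40 N, if the wrist force passes 120 N, or if a joint passes its speed limit or range.

## Working session

There is one attempt and no reset: what is moved stays moved. The work goes in short steps, Python scripts to look and compute and a tool call to move; the robot and the scene stay as the last step left them, time stands still between calls to the robot, and variables do not carry over. Pictures are saved under pics/ and viewed, and the job is handed in when it is done.

Besides the shell and the picture viewer there is one more tool, called after "Request:" as a command line: name --pt "numbers of a row" for each row, then --argument value for the rest. send_rows: Moves the arm, as the interface text tells. Its arguments: {"type":"object","properties":{"deltas":{"type":"array"},"newtons":{"type":"number"}},"required":["deltas"]}

```bash
ls; mkdir -p pics; python3 - <<'E'
from rig import env
import cv2,numpy as np
print(env.get_state())
for n in("side","top"):
    im=env.snapshot(n); cv2.imwrite(f"pics/{n}0.png",im[:,:,::-1]); m=env.camera_model(n); print(n,m)
E
```

```text
pics
{'time_s': 0.0, 'qpos': array([ 1.28310039,  0.32179012, -0.07009337,  1.45165947,  0.02261812,
        1.37078423, -0.05688045]), 'dq': array([ 2.57638055e-04,  8.97114887e-04, -1.00682993e-03, -4.12005620e-05,
       -8.27156158e-04, -2.70635030e-03, -8.59733849e-04]), 'joint_efforts': array([ 3.74149386e-04, -4.91297150e+01, -4.03531976e-01, -3.12536681e+01,
       -6.37151767e-02,  4.38858045e-02,  1.98449525e-04]), 'tool_pos': array([ 0.19299352, -0.62012066,  0.22149073]), 'tcp_rot': array([-3.10408645e+00, -4.72085997e-01,  6.11258375e-04]), 'wrist_force': array([ 0.54526734, -1.21124168,  0.60368831]), 'moment': array([0.00842089, 0.04803711, 0.04163135]), 'width': 0.08745880404834903}
side {'fx': 612.9645408717503, 'fy': 612.9645408717503, 'cx': 323.3280819270979, 'cy': 235.096898325381, 'R': array([[-0.71951633, -0.6944337 , -0.00762144],
       [-0.43395803,  0.45814624, -0.77574638],
       [ 0.54219616, -0.55485481, -0.63099878]]), 't': array([0.4264873 , 0.30948263, 1.41986579])}
top {'fx': 445.8303726926948, 'fy': 445.8303726926948, 'cx': 322.32282436825534, 'cy': 232.78202545901377, 'R': array([[-0.02174462, -0.9997516 ,  0.00488874],
       [-0.99663942,  0.02129014, -0.07909866],
       [ 0.07897493, -0.00659228, -0.99685481]]), 't': array([0.00855992, 0.55654968, 1.09745029])}
```

View pics/top0.png

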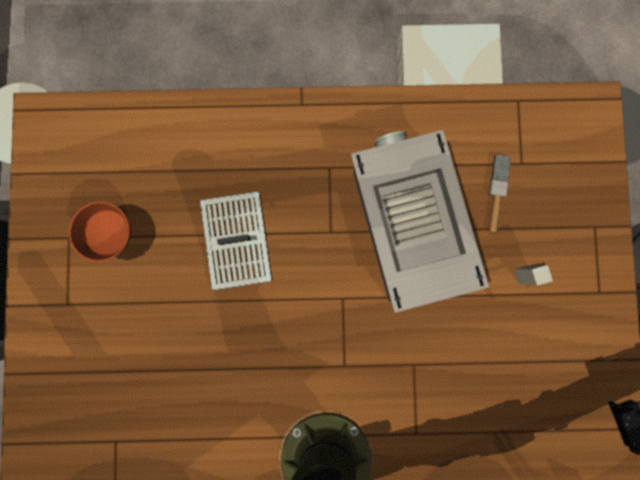

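View pics/side0.png

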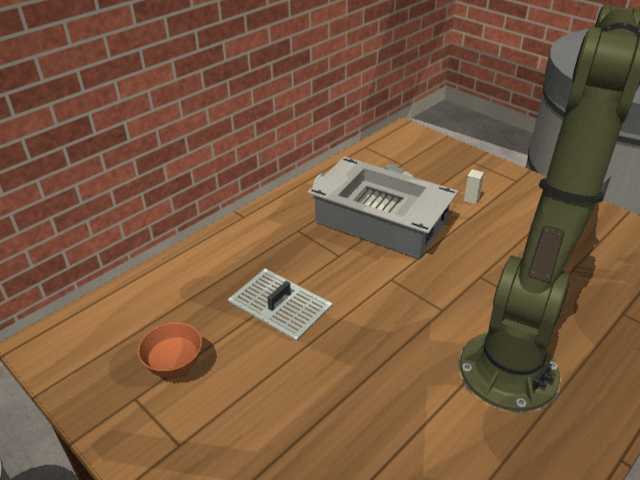

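```bash
python3 - <<'E'
import cv2
im=cv2.imread("pics/top0.png")
cv2.imwrite("pics/tb.png",cv2.resize(im[120:320,340:500],None,fx=3.75,fy=3,interpolation=cv2.INTER_CUBIC)[:600] if 0 else cv2.resize(im[120:320,340:500],None,fx=3,fy=3,interpolation=cv2.INTER_CUBIC))
cv2.imwrite("pics/tg.png",cv2.resize(im[180:300,190:290],None,fx=5,fy=5,interpolation=cv2.INTER_CUBIC))
im=cv2.imread("pics/side0.png")
cv2.imwrite("pics/sb.png",cv2.resize(im[145:265,300:470],None,fx=4.5,fy=4.5,interpolation=cv2.INTER_CUBIC))
E
```

```text
(no output)
```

View pics/tb.png

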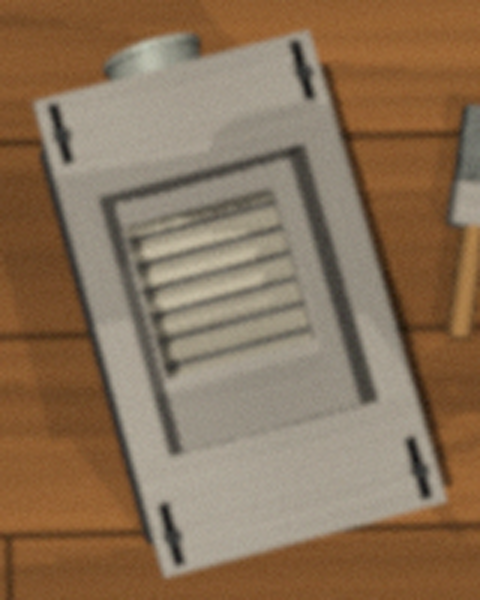

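View pics/tg.png

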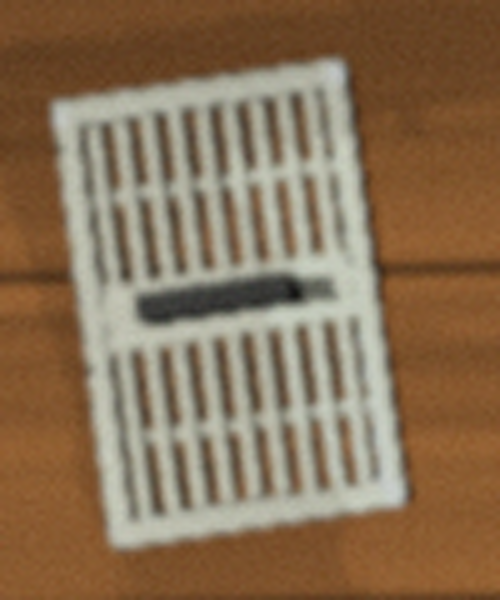

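View pics/sb.png

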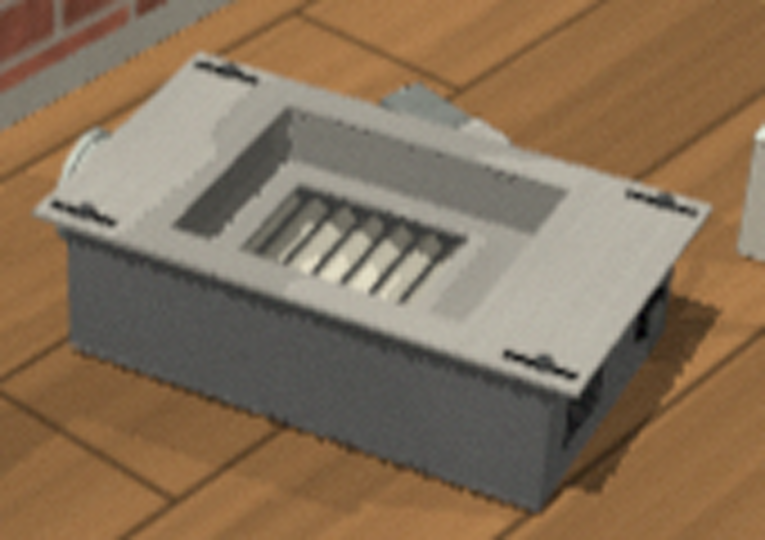

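```bash
cat > h.py <<'E'
import numpy as np
from rig import env
from scipy.optimize import least_squares
from scipy.spatial.transform import Rotation as Ro
def ray(n,uv,z):
    m=env.camera_model(n);R=m['R'];t=m['t'];c=-R.T@t
    d=R.T@np.array([(uv[0]-m['cx'])/m['fx'],(uv[1]-m['cy'])/m['fy'],1]);return c+d*(z-c[2])/d[2]
def proj(n,X):
    m=env.camera_model(n);p=m['R']@np.asarray(X)+m['t'];return np.array([m['fx']*p[0]/p[2]+m['cx'],m['fy']*p[1]/p[2]+m['cy']])
def rect(L,W,pts):  # pts order (+,+),(+,-),(-,-),(-,+)
    loc=np.array([[L,W],[L,-W],[-L,-W],[-L,W]])/2
    f=lambda p:((loc@np.array([[np.cos(p[2]),np.sin(p[2])],[-np.sin(p[2]),np.cos(p[2])]])+p[:2])-pts).ravel()
    r=least_squares(f,[*pts.mean(0),0]);return r.x,r.fun.reshape(-1,2)
E
python3 - <<'E'
from h import *
def go(name,n,c,off,s,z,L,W):
    P=np.array([ray(n,(np.array(p)+.5)/s-.5+off,z)[:2] for p in c]); x,r=rect(L,W,P)
    print(name,x.round(4),np.degrees(x[2]).round(2)); print((r*1000).round(1).tolist())
    print('sides mm',[(np.linalg.norm(P[i]-P[(i+1)%4])*1000).round(1) for i in range(4)])
tb=np.array([340,120])
go('open','top',[(102,198),(302,147),(377,402),(170,453)],tb,3,.114,.207,.166)
go('plate','top',[(35,103),(312,30),(445,500),(165,577)],tb,3,.114,.344,.21)
sb=np.array([300,145])
go('openS','side',[(178,230),(290,107),(568,190),(465,322)],sb,4.5,.114,.207,.166)
go('plateS','side',[(35,213),(195,53),(712,207),(578,395)],sb,4.5,.114,.344,.21)
go('grille','top',[(52,102),(345,60),(408,500),(115,548)],np.array([190,180]),5,.008,.230,.150)
# box body bottom edge pts side
for p in [(72,350),(540,512)]: print(ray('side',(np.array(p)+.5)/4.5-.5+sb,0).round(4))
# handle top z .045
for p in [(140,310),(298,290)]: print('h',ray('top',(np.array(p)+.5)/5-.5+np.array([190,180]),.05).round(4))
E
```

```text
open [ 0.5757 -0.2267  0.2306] 13.21
[[0.9, 2.3], [2.0, -2.4], [-0.2, -0.7], [-2.7, 0.8]]
sides mm [np.float64(161.2), np.float64(205.3), np.float64(164.0), np.float64(203.2)]
plate [ 0.5756 -0.2275  0.2352] 13.47
[[-14.2, -10.7], [-18.9, 3.7], [14.4, 9.2], [18.7, -2.1]]
sides mm [np.float64(225.1), np.float64(377.7), np.float64(222.0), np.float64(378.0)]
openS [ 0.5677 -0.2234  0.2506] 14.36
[[3.5, 2.5], [2.2, -0.6], [-1.9, -2.6], [-3.8, 0.7]]
sides mm [np.float64(163.3), np.float64(202.6), np.float64(162.4), np.float64(199.5)]
plateS [ 0.5682 -0.2222  0.2421] 13.87
[[-13.8, -8.6], [-19.7, 1.3], [15.4, 9.7], [18.0, -2.3]]
sides mm [np.float64(221.1), np.float64(380.1), np.float64(222.3), np.float64(376.4)]
grille [0.5447 0.2169 0.1334] 7.64
[[0.3, -0.5], [1.7, 0.6], [-1.5, -0.6], [-0.6, 0.5]]
sides mm [np.float64(150.9), np.float64(226.7), np.float64(149.0), np.float64(229.2)]
[ 0.7095 -0.0874  0.    ]
[ 0.3819 -0.171   0.    ]
h [0.5383 0.2528 0.05  ]
h [0.5464 0.1757 0.05  ]
```

```bash
python3 - <<'E'
import cv2
im=cv2.imread("pics/side0.png")
cv2.imwrite("pics/sg.png",cv2.resize(im[260:345,220:340],None,fx=6,fy=6,interpolation=cv2.INTER_CUBIC))
from h import *
print(proj('top',[0,0,0]),proj('side',[0,0,0]))
print(proj('top',[.193,-.62,.2215]),proj('side',[.193,-.62,.2215]))
E
```

```text
[325.8002218  458.87586808] [507.44519522 368.70239712]
[633.46295348 398.71792357] [577.37107395 153.4926368 ]
```

View pics/sg.png

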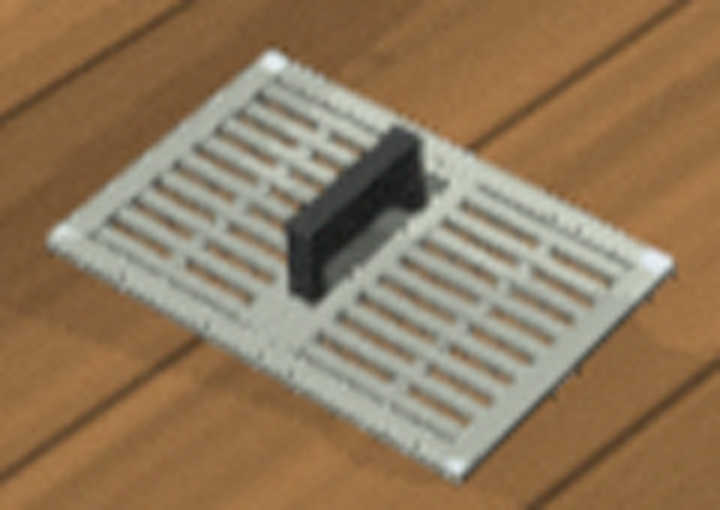

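```bash
python3 - <<'E'
from h import *
off=np.array([220,260])
P=np.array([ray('side',(np.array(p)+.5)/6-.5+off,.008)[:2] for p in [(50,240),(272,55),(674,262),(457,478)]]); x,r=rect(.23,.15,P)
print(x, np.degrees(x[2]),(r*1000).round(1).tolist())
E
```

```text
[0.53646745 0.22108015 0.1301692 ] 7.458145734217313 [[1.8, 1.9], [2.1, -1.2], [-2.2, -0.4], [-1.7, -0.3]]
```

```bash
cat >> h.py <<'E'
def toolR(yaw,tilt=0): # yaw=grille x dir deg; tilt deg: grille +x end up
    c,s=np.cos(np.radians(yaw)),np.sin(np.radians(yaw))
    R0=np.array([[-s,c,0],[c,s,0],[0,0,-1]]) # cols: x=grille y, y=grille x, z=down
    R0=np.column_stack([[-s,c,0],[c,s,0],[0,0,-1]])
    return R0@Ro.from_euler('x',tilt,degrees=True).as_matrix()
def rows(tg,claw):
    st=env.get_state();p=st['tool_pos'];R=Ro.from_rotvec(st['tcp_rot']).as_matrix()
    for pos,Rt in tg:
        w=np.degrees(Ro.from_matrix(R.T@Rt).as_rotvec());t=R.T@(np.asarray(pos)-p)*100
        print([*w.round(2).tolist(),*t.round(2).tolist(),claw])
def st():
    s=env.get_state();R=Ro.from_rotvec(s['tcp_rot']).as_matrix()
    print('t',round(s['time_s'],2),'p',s['tool_pos'].round(4),'f',s['wrist_force'].round(2),'m',s['moment'].round(2),'w',round(s['width'],4),'toolyaw',np.degrees(np.arctan2(R[1,1],R[0,1])).round(2),'tilt',np.degrees(np.arcsin(R[2,1])).round(2),'q',s['qpos'].round(2))
E
python3 - <<'E'
from h import *
st()
print(toolR(10,15)[:,1])
rows([((.42,-.35,.22),toolR(-30)),((.47,-.1,.2),toolR(-10)),((.54,.219,.15),toolR(7.5))],1)
E
```

```text
t 0.1 p [ 0.193  -0.6202  0.2216] f [ 0.59  0.59 -0.56] m [ 0.01  0.07 -0.04] w 0.0869 toolyaw -72.7 tilt -0.1 q [ 1.28  0.32 -0.07  1.45  0.02  1.37 -0.06]
[ 0.95125124  0.16773126 -0.25881905]
[-0.09, -0.03, -42.7, 29.7, -19.05, 0.19, 1]
[-0.09, -0.05, -62.7, 41.91, -41.43, 2.22, 1]
[-0.08, -0.06, -80.2, 58.08, -69.8, 7.27, 1]
```

Request:
send_rows --pt "0 0 -11 5 -3.5 0.1 1" --pt "0 0 -20 10 -7 0.1 1" --pt "0 0 -28 15 -10 0.1 1" --pt "0 0 -36 20 -13 0.1 1" --pt "0 0 -42 25 -16 0.1 1" --pt "0 0 -47 29.7 -20 0.2 1" --pt "0 0 -51 33 -24.5 0.5 1" --pt "0 0 -55 36 -29.5 1 1"

```text
time_s: 1.1
tool_pos: [0.4496, -0.2296, 0.2117]
tcp_rot: [-2.533, -1.855, -0.001]
wrist_force: [1.2, -0.7, 0.4]
width: 0.0874
```

```bash
python3 - <<'E'
from h import *
st()
rows([((.47,-.1,.2),toolR(-10)),((.54,.219,.15),toolR(7.5))],1)
E
```

```text
t 1.1 p [ 0.4496 -0.2296  0.2117] f [ 1.21 -0.68  0.4 ] m [-0.01 -0.1   0.02] w 0.0874 toolyaw -17.56 tilt -0.06 q [ 0.89  0.04 -0.48  1.8   0.02  1.3   0.1 ]
[-0.05, -0.09, -7.56, 12.97, -1.96, 1.19, 1]
[-0.04, -0.1, -25.06, 45.48, -4.91, 6.25, 1]
```

Request:
send_rows --pt "0 0 -4 6 -0.9 0.5 1" --pt "0 0 -8 12 -1.8 1.2 1" --pt "0 0 -12 18 -2.5 2 1" --pt "0 0 -15 24 -3 3 1" --pt "0 0 -18 30 -3.5 4 1" --pt "0 0 -21 36 -4 5 1" --pt "0 0 -25 42 -4.6 6 1" --pt "0 0 -25 45.5 -4.9 6.3 1"

```text
time_s: 2.1
tool_pos: [0.5391, 0.2226, 0.1485]
tcp_rot: [-2.065, -2.362, -0.001]
wrist_force: [0.4, -0.8, 0.3]
width: 0.0872
```

```bash
python3 - <<'E'
from h import *
import cv2
st()
for n in("side","top"):
    im=env.snapshot(n)[:,:,::-1]; p=env.get_state()['tool_pos'];u=proj(n,p);print(n,u)
    x0,y0=int(u[0])-75,int(u[1])-55
    cv2.imwrite(f"pics/{n}1.png",cv2.resize(im[y0:y0+110,x0:x0+150],None,fx=5,fy=5,interpolation=cv2.INTER_CUBIC));print(x0,y0)
E
```

```text
t 2.1 p [0.5391 0.2226 0.1485] f [ 0.37 -0.8   0.26] m [-0.02 -0.12 -0.01] w 0.0872 toolyaw 7.67 tilt -0.11 q [ 0.29  0.34 -0.86  1.69  0.27  1.23 -0.51]
side [273.96674338 261.59924329]
198 206
top [220.173155   238.51431948]
145 183
```

View pics/side1.png

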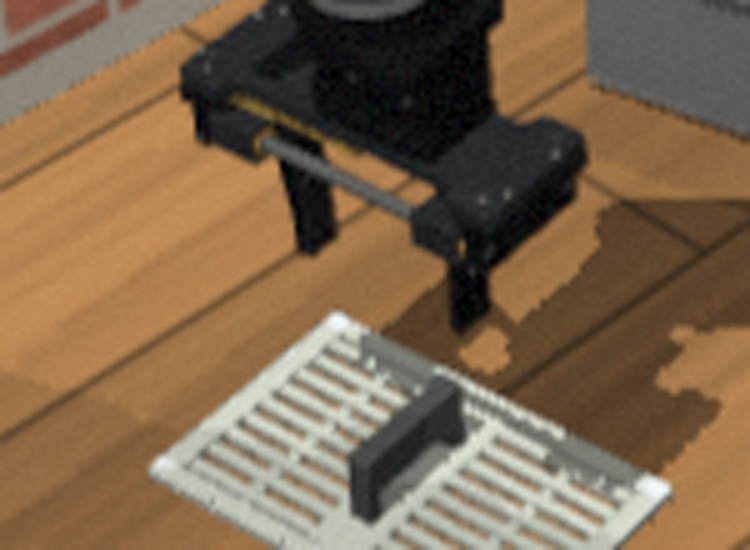

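View pics/top1.png

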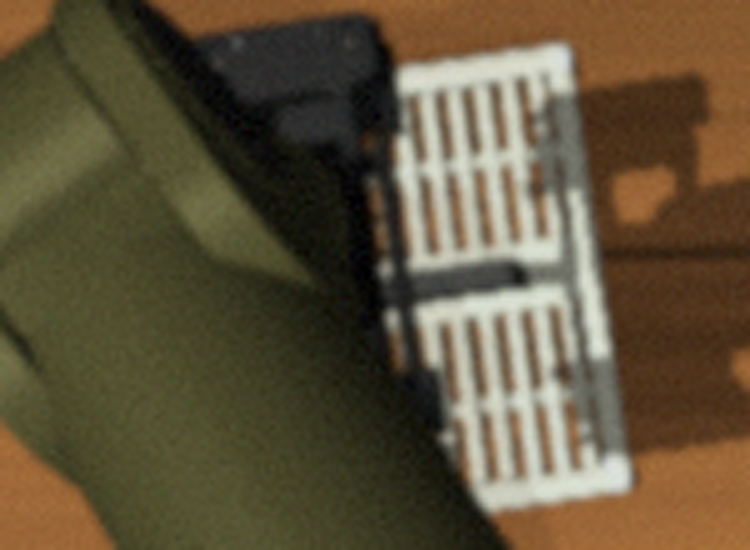

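```bash
python3 - <<'E'
from h import *
rows([((.540,.218,.060),toolR(7.5)),((.540,.218,.018),toolR(7.5))],1)
E
```

```text
[-0.1, -0.33, 0.35, -0.72, 0.06, 8.86, 1]
[-0.1, -0.33, 0.35, -0.74, 0.07, 13.06, 1]
```

Request:
send_rows --pt "-0.1 -0.3 0.3 -0.5 0 3 1" --pt "-0.1 -0.3 0.3 -0.7 0.06 6 1" --pt "-0.1 -0.3 0.3 -0.7 0.06 9 1" --pt "-0.1 -0.3 0.3 -0.7 0.06 11 1" --pt "-0.1 -0.3 0.3 -0.7 0.06 12.3 1" --pt "-0.1 -0.3 0.3 -0.7 0.06 12.8 1" --pt "-0.1 -0.3 0.3 -0.7 0.06 13 1" --pt "-0.1 -0.3 0.3 -0.7 0.06 13 1" --newtons 20

```text
time_s: 3.2
tool_pos: [0.5403, 0.2187, 0.0193]
tcp_rot: [2.07, 2.363, 0.002]
wrist_force: [-0.3, 0.5, 0.2]
width: 0.0872
```

```bash
python3 - <<'E'
from h import *
import cv2
st()
for n in("side",):
    im=env.snapshot(n)[:,:,::-1]; p=env.get_state()['tool_pos'];u=proj(n,p);print(n,u)
    x0,y0=int(u[0])-75,int(u[1])-55
    cv2.imwrite(f"pics/{n}2.png",cv2.resize(im[y0:y0+110,x0:x0+150],None,fx=5,fy=5,interpolation=cv2.INTER_CUBIC));print(x0,y0)
E
```

```text
t 3.2 p [0.5403 0.2187 0.0193] f [-0.35  0.53  0.19] m [ 0.01 -0.11  0.01] w 0.0872 toolyaw 7.55 tilt 0.06 q [ 0.22  0.49 -0.79  1.81  0.4   1.01 -0.6 ]
side [278.95688244 297.25960364]
203 242
```

View pics/side2.png

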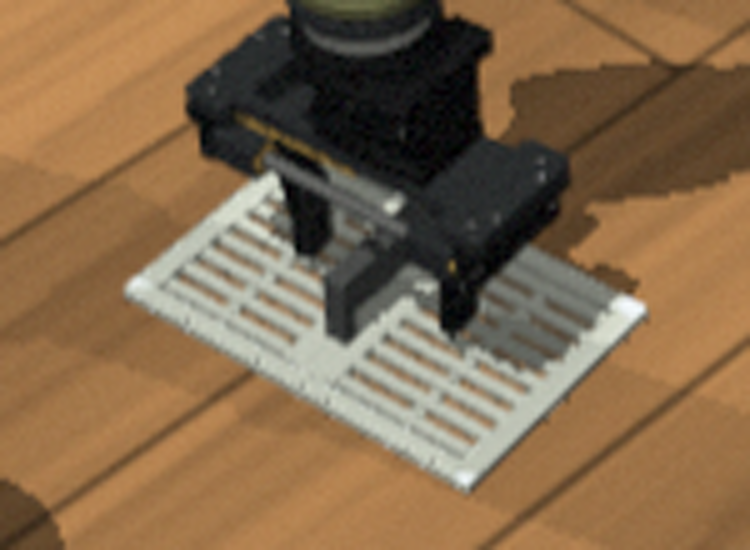

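Request:
send_rows --pt "0 0 0 0 0 0 0" --pt "0 0 0 0 0 0 -0.4" --pt "0 0 0 0 0 0 -1" --pt "0 0 0 0 0 0 -1" --pt "0 0 0 0 0 0 -1" --pt "0 0 0 0 0 0 -1" --pt "0 0 0 0 0 0 -1" --pt "0 0 0 0 0 0 -1" --newtons 20

```text
time_s: 4.25
tool_pos: [0.5409, 0.2187, 0.0194]
tcp_rot: [2.07, 2.362, 0.004]
wrist_force: [0.5, -0.1, -1.5]
width: 0.0148
```

```bash
python3 - <<'E'
from h import *
st()
E
```

```text
t 4.25 p [0.5409 0.2187 0.0194] f [ 0.5  -0.09 -1.51] m [ 0.06 -0.54  0.06] w 0.0148 toolyaw 7.55 tilt 0.13 q [ 0.22  0.49 -0.79  1.81  0.4   1.01 -0.6 ]
```

Request:
send_rows --pt "0 0 0 0 0 -0.5 -1" --pt "0 0 0 0 0 -2 -1" --pt "0 0 0 0 0 -5 -1" --pt "0 0 0 0 0 -9 -1" --pt "0 0 0 0 0 -13 -1" --pt "0 0 0 0 0 -17 -1" --pt "0 0 0 0 0 -20 -1" --pt "0 0 0 0 0 -21 -1" --newtons 50

```text
time_s: 5.25
tool_pos: [0.5409, 0.2193, 0.232]
tcp_rot: [2.068, 2.361, 0.008]
wrist_force: [0.2, 0.4, -4.4]
width: 0.0137
```

```bash
cat >> h.py <<'E'
C=np.array([.572,-.225]);PH=13.7;TZ=.0194
def ins(xl,zl,th,yl=0.,ph=None,C=C):  # mm, deg -> TCP pose
    ph=PH if ph is None else ph
    a=np.radians(th);c=np.array([xl,zl])/1000+.115*np.array([np.cos(a),np.sin(a)])+TZ*np.array([-np.sin(a),np.cos(a)])
    b=np.radians(PH);ex=np.array([np.cos(b),np.sin(b)]);ey=np.array([-np.sin(b),np.cos(b)])
    return (np.array([*(C+c[0]*ex+yl/1000*ey),c[1]]),toolR(ph,-th))
def lead(C=C):
    s=env.get_state();R=Ro.from_rotvec(s['tcp_rot']).as_matrix();p=s['tool_pos']+R@np.array([0,-.115,TZ]);q=s['tool_pos']+R@np.array([0,.115,TZ])
    b=np.radians(PH);M=np.array([[np.cos(b),np.sin(b)],[-np.sin(b),np.cos(b)]])
    f=lambda p:(np.array([*(M@(p[:2]-C)),p[2]])*1000).round(1)
    F=s['wrist_force'];print('lead',f(p),'trail',f(q),'Floc',(M@F[:2]).round(2),F[2].round(2)); st()
E
python3 - <<'E'
from h import *
st()
p,R=ins(-85,170,0)
print(p)
rows([ins(-85,170,0),ins(-85,150,17)],-1)
E
```

```text
t 5.25 p [0.5409 0.2193 0.232 ] f [ 0.16  0.41 -4.39] m [-0.01 -0.12 -0.02] w 0.0137 toolyaw 7.57 tilt 0.33 q [ 0.32  0.27 -0.89  1.59  0.22  1.38 -0.46]
[ 0.60114647 -0.21789486  0.1894    ]
[0.34, -0.06, -6.12, -44.13, 0.18, 4.2, -1]
[-16.65, 0.85, -6.09, -44.25, -0.87, 2.92, -1]
```

Request:
send_rows --pt "0 0 -1 -2 0 0 -1" --pt "0 0 -2 -6 0 0 -1" --pt "0 0 -3 -11 0 0 -1" --pt "0 0 -4 -16 0 0 -1" --pt "-2 0 -5 -21 0 0 -1" --pt "-4 0 -6 -26 0 0 -1" --pt "-6 0 -6 -31 -0.2 0 -1" --pt "-8 0 -6 -36 -0.3 0 -1"

```text
time_s: 6.25
tool_pos: [0.5843, -0.1392, 0.2303]
tcp_rot: [1.882, 2.392, 0.167]
wrist_force: [0.1, 0.7, -4.3]
width: 0.0134
```

```bash
python3 - <<'E'
from h import *
lead()
rows([ins(-85,175,17),ins(-85,140,17)],-1)
E
```

```text
lead [-78.8  80.4 194.6] trail [148.9  80.1 227.6] Floc [0.3  0.62] -4.3
t 6.25 p [ 0.5843 -0.1392  0.2303] f [ 0.15  0.68 -4.3 ] m [ 0.01  0.08 -0.  ] w 0.0134 toolyaw 13.63 tilt 8.26 q [ 0.87  0.17 -0.71  1.67  0.06  1.21  0.39]
[-8.74, 0.35, -0.05, -8.04, -1.32, 0.17, -1]
[-8.74, 0.35, -0.05, -8.02, -1.82, 3.64, -1]
```

Request:
send_rows --pt "-2 0 0 -3 -0.2 0 -1" --pt "-4 0 0 -5.5 -0.6 0 -1" --pt "-6 0.2 0 -7.5 -1 0.1 -1" --pt "-8 0.3 0 -8 -1.3 0.2 -1" --pt "-8.7 0.3 0 -8 -1.5 1 -1" --pt "-8.7 0.3 0 -8 -1.6 2 -1" --pt "-8.7 0.3 0 -8 -1.8 3.2 -1" --pt "-8.7 0.3 0 -8 -1.8 3.6 -1"

```text
time_s: 7.25
tool_pos: [0.5903, -0.2191, 0.1909]
tcp_rot: [1.817, 2.313, 0.344]
wrist_force: [0.4, -0.4, -3.8]
width: 0.0136
```

```bash
python3 - <<'E'
from h import *
import cv2
lead()
for n in("side","top"):
    im=env.snapshot(n)[:,:,::-1]
    x0,y0=(300,110) if n=='side' else (330,100)
    cv2.imwrite(f"pics/{n}3.png",cv2.resize(im[y0:y0+150,x0:x0+200] if n=='side' else im[100:325,330:530],None,fx=4 if n=='side' else 2.6,fy=4 if n=='side' else 2.6,interpolation=cv2.INTER_CUBIC))
E
```

```text
lead [-85.2   1.4 138.9] trail [134.9   1.4 205.6] Floc [ 0.32 -0.52] -3.78
t 7.25 p [ 0.5903 -0.2191  0.1909] f [ 0.44 -0.43 -3.78] m [-0.13  0.52 -0.05] w 0.0136 toolyaw 13.7 tilt 16.86 q [ 1.02  0.18 -0.67  1.76 -0.07  1.    0.65]
```

View pics/side3.png

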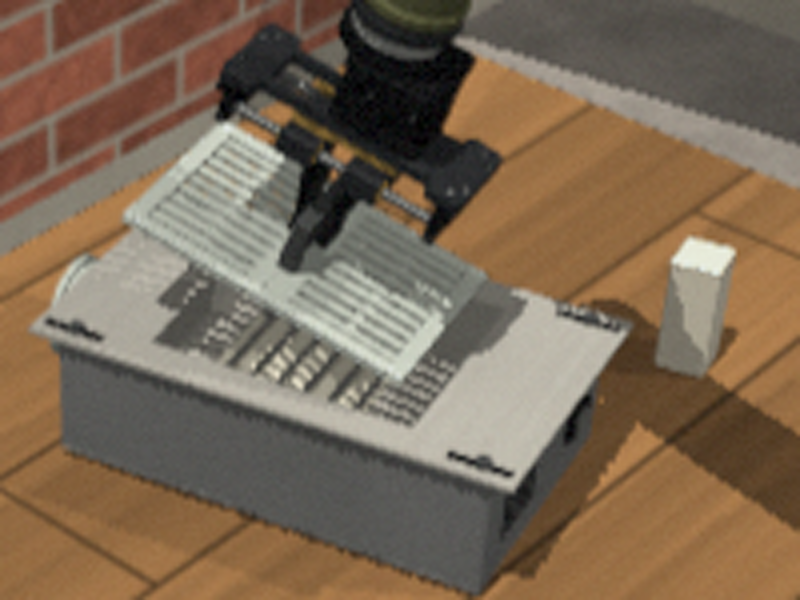

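View pics/top3.png

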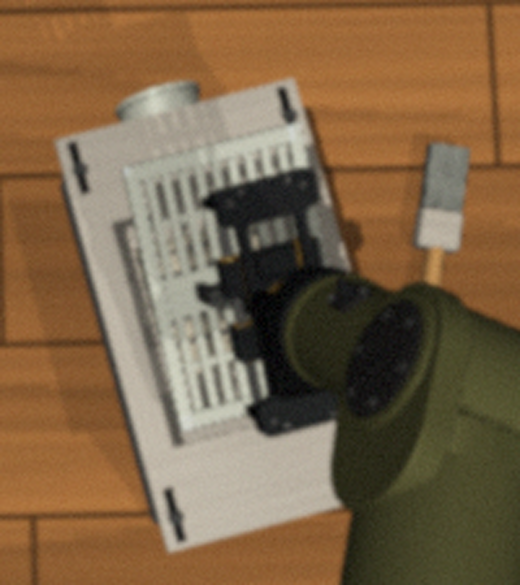

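```bash
python3 - <<'E'
from h import *
s=env.get_state();R=Ro.from_rotvec(s['tcp_rot']).as_matrix()
ob={(.075,-.115):(405,362),(.075,.115):(127,213),(-.075,.115):(232,123),(-.075,-.115):(485,275)}
for (x,y),o in ob.items():
    u=proj('side',s['tool_pos']+R@np.array([x,y,TZ-.008])); print(x,y,u.round(1),((np.array(o)+.5)/4-.5+[300,110]-u).round(1))
# opening top corners from assumed pose
b=np.radians(PH)
for (x,y),o in {(.104,.083):(178,230),(.104,-.083):(290,107),(-.103,-.083):(568,190),(-.103,.083):(465,322)}.items():
    X=[*(C+np.array([np.cos(b)*x-np.sin(b)*y,np.sin(b)*x+np.cos(b)*y])),.114]
    u=proj('side',X);print(u.round(1),((np.array(o)+.5)/4.5-.5+[300,145]-u).round(1))
E
```

```text
0.075 -0.115 [399.  203.2] [ 1.9 -3.1]
0.075 0.115 [329.2 161. ] [2.2 1.9]
-0.075 0.115 [354.3 137.5] [3.3 2.9]
-0.075 -0.115 [420.8 176.7] [0.  1.7]
[336.7 194.4] [2.4 1.3]
[363.2 167.2] [0.8 1.2]
[426.  186.2] [-0.2  0.7]
[402.3 216. ] [0.6 0.2]
```

```bash
python3 - <<'E'
from h import *
rows([ins(-86,115,17,1),ins(-87,95,16,1),ins(-88,84,15,1),ins(-98,80,15,1)],-1)
E
```

```text
[-0.09, -0.02, -0.01, 0.01, -0.83, 2.31, -1]
[0.91, -0.02, -0.01, 0.0, -1.48, 4.39, -1]
[1.91, -0.02, -0.01, 0.0, -1.86, 5.62, -1]
[1.91, -0.02, -0.01, 0.0, -2.94, 5.71, -1]
```

Request:
send_rows --pt "0 0 0 0 -0.4 1.1 -1" --pt "0 0 0 0 -0.8 2.3 -1" --pt "0.5 0 0 0 -1.2 3.4 -1" --pt "0.9 0 0 0 -1.5 4.4 -1" --pt "1.5 0 0 0 -1.7 5.1 -1" --pt "1.9 0 0 0 -1.9 5.6 -1" --pt "1.9 0 0 0 -2.4 5.65 -1" --pt "1.9 0 0 0 -2.9 5.7 -1"

```text
time_s: 8.35
tool_pos: [0.5797, -0.2223, 0.1288]
tcp_rot: [1.831, 2.331, 0.307]
wrist_force: [-0.3, 0.9, -4.3]
width: 0.0135
```

```bash
python3 - <<'E'
from h import *
lead()
rows([ins(-104,77,14,1),ins(-108,76,14,1),ins(-112,76,14,1)],-1)
E
```

```text
lead [-97.9   0.8  80.3] trail [124.3   0.8 139.9] Floc [-0.1   0.92] -4.34
t 8.35 p [ 0.5797 -0.2223  0.1288] f [-0.32  0.87 -4.34] m [-0.16  0.47 -0.  ] w 0.0135 toolyaw 13.7 tilt 15.02 q [ 1.    0.24 -0.65  1.83 -0.01  0.91  0.62]
[1.02, -0.0, -0.0, 0.02, -0.64, 0.37, -1]
[1.02, -0.0, -0.0, 0.02, -1.06, 0.36, -1]
[1.02, -0.0, -0.0, 0.02, -1.44, 0.25, -1]
```

Request:
send_rows --pt "0.3 0 0 0 -0.2 0.12 -1" --pt "0.7 0 0 0 -0.4 0.25 -1" --pt "1 0 0 0 -0.64 0.37 -1" --pt "1 0 0 0 -0.8 0.37 -1" --pt "1 0 0 0 -0.95 0.36 -1" --pt "1 0 0 0 -1.1 0.35 -1" --pt "1 0 0 0 -1.1 0.35 -1" --pt "1 0 0 0 -1.1 0.35 -1"

```text
time_s: 9.35
tool_pos: [0.5703, -0.2246, 0.1227]
tcp_rot: [1.839, 2.341, 0.288]
wrist_force: [1.0, 0.3, -4.7]
width: 0.0136
```

```bash
python3 - <<'E'
from h import *
lead()
rows([ins(-112,75,14,1),ins(-116,75,14,1),ins(-120,75,14,1)],-1)
E
```

```text
lead [-108.4    0.8   76. ] trail [114.8   0.8 131.7] Floc [1.04 0.02] -4.7
t 9.35 p [ 0.5703 -0.2246  0.1227] f [ 1.    0.27 -4.7 ] m [-0.13  0.42 -0.04] w 0.0136 toolyaw 13.7 tilt 14.03 q [ 1.    0.23 -0.65  1.84 -0.    0.92  0.62]
[0.03, 0.0, -0.0, 0.02, -0.37, 0.01, -1]
[0.03, 0.0, -0.0, 0.02, -0.76, -0.08, -1]
[0.03, 0.0, -0.0, 0.02, -1.15, -0.18, -1]
```

Request:
send_rows --pt "0 0 0 0 -0.1 0 -1" --pt "0 0 0 0 -0.2 0 -1" --pt "0 0 0 0 -0.3 0 -1" --pt "0 0 0 0 -0.4 0 -1" --pt "0 0 0 0 -0.5 -0.02 -1" --pt "0 0 0 0 -0.5 -0.02 -1" --pt "0 0 0 0 -0.5 -0.02 -1" --pt "0 0 0 0 -0.5 -0.02 -1"

```text
time_s: 10.35
tool_pos: [0.5663, -0.2257, 0.1221]
tcp_rot: [1.838, 2.34, 0.289]
wrist_force: [5.3, 0.4, -2.0]
width: 0.0132
```

```bash
python3 - <<'E'
from h import *
lead()
E
```

```text
lead [-112.5    0.7   75.3] trail [110.5   0.7 131.3] Floc [ 5.23 -0.9 ] -1.98
t 10.35 p [ 0.5663 -0.2257  0.1221] f [ 5.29  0.37 -1.98] m [ 0.18 -0.74 -0.02] w 0.0132 toolyaw 13.72 tilt 14.1 q [ 1.01  0.23 -0.65  1.85 -0.01  0.91  0.63]
```

```bash
python3 - <<'E'
from h import *
rows([ins(-116,75,13.5,1),ins(-118,75,13,1),ins(-120.5,75,12.5,1)],-1)
E
```

```text
[0.6, 0.03, 0.02, 0.03, -0.32, 0.07, -1]
[1.1, 0.03, 0.02, 0.03, -0.5, 0.12, -1]
[1.6, 0.03, 0.02, 0.03, -0.73, 0.16, -1]
```

Request:
send_rows --pt "0.3 0 0 0 -0.15 0.03 -1" --pt "0.6 0 0 0 -0.3 0.07 -1" --pt "0.9 0 0 0 -0.4 0.1 -1" --pt "1.1 0 0 0 -0.5 0.12 -1" --pt "1.3 0 0 0 -0.6 0.14 -1" --pt "1.6 0 0 0 -0.7 0.16 -1" --pt "1.6 0 0 0 -0.7 0.16 -1" --pt "1.6 0 0 0 -0.7 0.16 -1"

```text
time_s: 11.35
tool_pos: [0.5624, -0.2266, 0.1201]
tcp_rot: [1.847, 2.353, 0.261]
wrist_force: [8.1, 1.6, -2.7]
width: 0.0139
```

```bash
python3 - <<'E'
from h import *
lead()
rows([ins(-122,75,12,1),ins(-122.5,74,12,1)],-1)
E
```

```text
lead [-117.6    0.6   75.8] trail [106.7   0.8 126.6] Floc [ 8.24 -0.32] -2.73
t 11.35 p [ 0.5624 -0.2266  0.1201] f [ 8.08  1.64 -2.73] m [ 0.38 -1.63 -0.07] w 0.0139 toolyaw 13.76 tilt 12.76 q [ 1.    0.23 -0.64  1.84  0.02  0.93  0.61]
[0.76, 0.09, 0.05, 0.03, -0.42, 0.13, -1]
[0.76, 0.09, 0.05, 0.03, -0.49, 0.22, -1]
```

Request:
send_rows --pt "0.2 0.1 0 0 -0.25 0.05 -1" --pt "0.5 0.1 0 0 -0.35 0.1 -1" --pt "0.8 0.1 0 0 -0.45 0.16 -1" --pt "1 0.1 0 0 -0.55 0.22 -1" --pt "1 0.1 0 0 -0.62 0.22 -1" --pt "1 0.1 0 0 -0.66 0.22 -1" --pt "1 0.1 0 0 -0.66 0.22 -1" --pt "1 0.1 0 0 -0.66 0.22 -1"

```text
time_s: 12.35
tool_pos: [0.5603, -0.2271, 0.1187]
tcp_rot: [1.85, 2.36, 0.249]
wrist_force: [9.6, 3.4, -0.2]
width: 0.0138
```

```bash
python3 - <<'E'
from h import *
lead()
rows([ins(-123,74,11.5,1),ins(-123,74,9.5,1),ins(-123,73,8,1)],-1)
E
```

```text
lead [-120.2    0.5   75.5] trail [104.7   1.  124. ] Floc [10.15  1.04] -0.23
t 12.35 p [ 0.5603 -0.2271  0.1187] f [ 9.62  3.42 -0.23] m [ 0.64 -1.98 -0.04] w 0.0138 toolyaw 13.83 tilt 12.17 q [ 0.99  0.24 -0.64  1.84  0.02  0.94  0.6 ]
[0.67, 0.1, 0.12, 0.03, -0.29, 0.22, -1]
[2.67, 0.11, 0.12, 0.03, -0.23, 0.62, -1]
[4.17, 0.11, 0.12, 0.03, -0.22, 1.02, -1]
```

Request:
send_rows --pt "0.3 0.1 0.1 0 -0.35 0.1 -1" --pt "0.6 0.1 0.1 0 -0.45 0.15 -1" --pt "0.9 0.1 0.1 0 -0.5 0.2 -1" --pt "1.2 0.1 0.1 0 -0.54 0.25 -1" --pt "1.5 0.1 0.1 0 -0.56 0.3 -1" --pt "1.8 0.1 0.1 0 -0.56 0.35 -1" --pt "1.8 0.1 0.1 0 -0.56 0.35 -1" --pt "1.8 0.1 0.1 0 -0.56 0.35 -1"

```text
time_s: 13.35
tool_pos: [0.5599, -0.2272, 0.1163]
tcp_rot: [1.861, 2.372, 0.223]
wrist_force: [9.8, 3.3, -1.0]
width: 0.0135
```

```bash
python3 - <<'E'
from h import *
lead()
rows([ins(-123,74,9.5,1),ins(-123,73,8,1)],-1)
E
```

```text
lead [-121.6    0.5   75.6] trail [104.3   0.9 118.8] Floc [10.33  0.84] -1.02
t 13.35 p [ 0.5599 -0.2272  0.1163] f [ 9.84  3.26 -1.02] m [ 0.64 -2.25 -0.04] w 0.0135 toolyaw 13.79 tilt 10.83 q [ 0.97  0.25 -0.64  1.82  0.05  0.96  0.58]
[1.33, 0.12, 0.09, 0.03, -0.13, 0.4, -1]
[2.83, 0.12, 0.09, 0.03, -0.1, 0.8, -1]
```

Request:
send_rows --pt "0.4 0.1 0.1 0 -0.4 0.1 -1" --pt "0.4 0.1 0.1 0 -0.5 0.15 -1" --pt "0.4 0.1 0.1 0 -0.56 0.15 -1" --pt "0.4 0.1 0.1 0 -0.6 0.15 -1" --pt "0.4 0.1 0.1 0 -0.64 0.15 -1" --pt "0.4 0.1 0.1 0 -0.64 0.15 -1" --pt "0.4 0.1 0.1 0 -0.64 0.15 -1" --pt "0.4 0.1 0.1 0 -0.64 0.15 -1"

```text
time_s: 14.35
tool_pos: [0.5588, -0.2275, 0.1163]
tcp_rot: [1.86, 2.37, 0.224]
wrist_force: [9.8, 3.8, -0.2]
width: 0.0136
```

```bash
python3 - <<'E'
from h import *
lead()
rows([ins(-123,74,9.5,1),ins(-123,73,8,1)],-1)
E
```

```text
lead [-122.6    0.5   75.4] trail [103.2   0.8 119.1] Floc [10.45  1.32] -0.24
t 14.35 p [ 0.5588 -0.2275  0.1163] f [ 9.84  3.76 -0.24] m [ 0.78 -2.39 -0.04] w 0.0136 toolyaw 13.78 tilt 10.95 q [ 0.98  0.25 -0.64  1.83  0.05  0.96  0.58]
[1.45, 0.16, 0.08, 0.03, -0.02, 0.42, -1]
[2.95, 0.16, 0.08, 0.03, 0.0, 0.83, -1]
```

```bash
python3 - <<'E'
from h import *
import cv2
im=env.snapshot('side')[:,:,::-1]
cv2.imwrite("pics/side4.png",cv2.resize(im[125:260,310:450],None,fx=4.4,fy=4.4,interpolation=cv2.INTER_CUBIC))
s=env.get_state();R=Ro.from_rotvec(s['tcp_rot']).as_matrix()
for x,y in [(.075,-.115),(.075,.115),(-.075,.115),(-.075,-.115)]:
    u=proj('side',s['tool_pos']+R@np.array([x,y,TZ-.008])); print(x,y,((u+.5-[310,125])*4.4+[6,4]).round(0))
E
```

```text
0.075 -0.115 [446. 449.]
0.075 0.115 [134. 291.]
-0.075 0.115 [240. 182.]
-0.075 -0.115 [538. 328.]
```

View pics/side4.png

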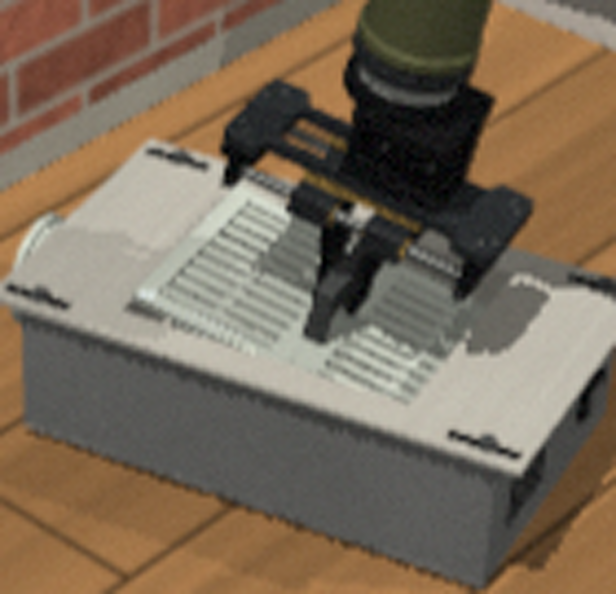

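Request:
send_rows --pt "0.2 0.1 0.1 0 -0.4 0.1 -1" --pt "0.4 0.1 0.1 0 -0.5 0.15 -1" --pt "0.4 0.1 0.1 0 -0.6 0.15 -1" --pt "0.6 0.1 0.1 0 -0.65 0.2 -1" --pt "0.6 0.1 0.1 0 -0.7 0.2 -1" --pt "0.6 0.1 0.1 0 -0.7 0.2 -1" --pt "0.6 0.1 0.1 0 -0.7 0.2 -1" --pt "0.6 0.1 0.1 0 -0.7 0.2 -1" --newtons 60

```text
time_s: 15.4
tool_pos: [0.5583, -0.2276, 0.1163]
tcp_rot: [1.859, 2.37, 0.224]
wrist_force: [12.6, 3.5, 0.2]
width: 0.0135
```

```bash
python3 - <<'E'
from h import *
lead()
rows([ins(-123,74,9.5,1),ins(-123,73,8,1)],-1)
E
```

```text
lead [-123.2    0.4   75.4] trail [102.6   0.8 119.2] Floc [13.12  0.45] 0.18
t 15.4 p [ 0.5583 -0.2276  0.1163] f [12.64  3.55  0.18] m [ 0.84 -2.72 -0.  ] w 0.0135 toolyaw 13.79 tilt 10.98 q [ 0.98  0.24 -0.64  1.83  0.05  0.95  0.58]
[1.48, 0.23, 0.09, 0.03, 0.04, 0.44, -1]
[2.98, 0.23, 0.08, 0.03, 0.06, 0.84, -1]
```

```bash
python3 - <<'E'
from h import *
rows([ins(-123,73,th,.5) for th in (9,7,5,3)],-1)
E
```

```text
[1.98, 0.23, 0.09, -0.02, 0.03, 0.64, -1]
[3.98, 0.23, 0.08, -0.01, 0.08, 1.04, -1]
[5.98, 0.23, 0.08, -0.01, 0.11, 1.45, -1]
[7.98, 0.23, 0.07, -0.01, 0.13, 1.85, -1]
```

Request:
send_rows --pt "0.8 0.1 0 0 -0.38 0.2 -1" --pt "1.3 0.1 0 0 -0.38 0.35 -1" --pt "1.8 0.1 0 0 -0.38 0.5 -1" --pt "2.3 0.1 0 0 -0.38 0.6 -1" --pt "2.8 0.1 0 0 -0.36 0.7 -1" --pt "3.3 0.1 0 0 -0.35 0.8 -1" --pt "3.6 0.1 0 0 -0.34 0.85 -1" --pt "3.6 0.1 0 0 -0.34 0.85 -1"

```text
time_s: 16.4
tool_pos: [0.5614, -0.2269, 0.1099]
tcp_rot: [1.88, 2.4, 0.161]
wrist_force: [10.9, 3.1, 1.0]
width: 0.013
```

```bash
python3 - <<'E'
from h import *
lead()
rows([ins(-123,72.5,th,.5) for th in (7,5,3,1)],-1)
E
```

```text
lead [-122.     0.3   74.9] trail [105.8   1.  106.5] Floc [11.33  0.48] 1.04
t 16.4 p [ 0.5614 -0.2269  0.1099] f [10.89  3.15  1.04] m [ 0.71 -2.17 -0.03] w 0.013 toolyaw 13.87 tilt 7.9 q [ 0.93  0.29 -0.63  1.79  0.11  1.    0.52]
[0.9, 0.26, 0.17, -0.02, -0.1, 0.4, -1]
[2.9, 0.26, 0.16, -0.02, -0.05, 0.81, -1]
[4.9, 0.27, 0.16, -0.02, -0.01, 1.21, -1]
[6.9, 0.27, 0.15, -0.01, 0.02, 1.62, -1]
```

Request:
send_rows --pt "0.2 0.1 0.1 0 -0.45 0.1 -1" --pt "0.5 0.1 0.1 0 -0.55 0.15 -1" --pt "0.8 0.1 0.1 0 -0.58 0.25 -1" --pt "1.2 0.1 0.1 0 -0.58 0.35 -1" --pt "1.6 0.1 0.1 0 -0.58 0.45 -1" --pt "2 0.1 0.1 0 -0.57 0.55 -1" --pt "2.4 0.1 0.1 0 -0.56 0.65 -1" --pt "2.4 0.1 0.1 0 -0.56 0.65 -1"

```text
time_s: 17.4
tool_pos: [0.562, -0.2267, 0.1057]
tcp_rot: [1.893, 2.416, 0.122]
wrist_force: [10.7, 3.4, 2.8]
width: 0.0139
```

```bash
python3 - <<'E'
from h import *
lead()
rows([ins(-123,72.5,th,.5) for th in (5,3,1)],-1)
E
```

```text
lead [-122.4    0.3   74.2] trail [106.3   0.9  98.5] Floc [11.24  0.75] 2.77
t 17.4 p [ 0.562  -0.2267  0.1057] f [10.75  3.39  2.77] m [ 0.85 -2.02 -0.08] w 0.0139 toolyaw 13.86 tilt 6.06 q [ 0.9   0.31 -0.62  1.77  0.15  1.03  0.49]
[1.06, 0.31, 0.15, -0.02, -0.04, 0.38, -1]
[3.06, 0.31, 0.15, -0.01, 0.01, 0.78, -1]
[5.06, 0.32, 0.14, -0.01, 0.05, 1.19, -1]
```

```bash
python3 - <<'E'
from h import *
rows([ins(-121,72.5,4,.5),ins(-118,71.5,2,.5),ins(-115,71,1,.5)],-1)
E
```

```text
[2.06, 0.31, 0.15, -0.02, 0.18, 0.6, -1]
[4.06, 0.32, 0.15, -0.01, 0.52, 1.14, -1]
[5.06, 0.32, 0.14, -0.01, 0.83, 1.42, -1]
```

Request:
send_rows --pt "0.6 0.1 0.1 0 -0.38 0.15 -1" --pt "1.2 0.1 0.1 0 -0.35 0.3 -1" --pt "1.8 0.2 0.1 0 -0.28 0.5 -1" --pt "2.4 0.3 0.1 0 -0.2 0.7 -1" --pt "3 0.3 0.1 0 -0.1 0.85 -1" --pt "3.6 0.3 0.1 0 0 1 -1" --pt "4.2 0.3 0.1 0 0.1 1.15 -1" --pt "4.2 0.3 0.1 0 0.15 1.15 -1"

```text
time_s: 18.4
tool_pos: [0.5679, -0.2254, 0.096]
tcp_rot: [1.923, 2.452, 0.045]
wrist_force: [7.2, 2.4, 0.7]
width: 0.0136
```

```bash
python3 - <<'E'
from h import *
lead()
rows([ins(-118,71.5,2,.5),ins(-115,71,1,.5),ins(-114,70,0,.5)],-1)
E
```

```text
lead [-118.3    0.4   72.2] trail [111.5   0.8  81. ] Floc [7.56 0.58] 0.67
t 18.4 p [ 0.5679 -0.2254  0.096 ] f [7.2  2.36 0.67] m [ 0.45 -1.46 -0.07] w 0.0136 toolyaw 13.81 tilt 2.18 q [ 0.84  0.37 -0.6   1.71  0.21  1.09  0.42]
[0.18, 0.11, 0.11, -0.01, 0.03, 0.11, -1]
[1.18, 0.11, 0.11, -0.01, 0.36, 0.37, -1]
[2.18, 0.11, 0.11, -0.01, 0.49, 0.68, -1]
```

Request:
send_rows --pt "0.4 0.1 0.1 0 -0.2 0.1 -1" --pt "0.8 0.1 0.1 0 -0.15 0.2 -1" --pt "1.2 0.1 0.1 0 -0.1 0.3 -1" --pt "1.6 0.1 0.1 0 -0.05 0.4 -1" --pt "2 0.1 0.1 0 0 0.5 -1" --pt "2.3 0.1 0.1 0 0 0.55 -1" --pt "2.3 0.1 0.1 0 0 0.6 -1" --pt "2.3 0.1 0.1 0 0 0.6 -1"

```text
time_s: 19.4
tool_pos: [0.5702, -0.2249, 0.0911]
tcp_rot: [1.938, 2.47, 0.001]
wrist_force: [6.6, 2.6, 0.1]
width: 0.0136
```

```bash
python3 - <<'E'
from h import *
lead()
rows([ins(-114,70,0,.5),ins(-113,69.5,0,.5)],-1)
E
```

```text
lead [-116.7    0.4   71.5] trail [113.3   0.6  71.9] Floc [7.03 1.  ] 0.1
t 19.4 p [ 0.5702 -0.2249  0.0911] f [6.59 2.63 0.1 ] m [ 0.36 -1.24 -0.06] w 0.0136 toolyaw 13.75 tilt 0.12 q [ 0.81  0.4  -0.59  1.69  0.24  1.13  0.4 ]
[0.12, 0.07, 0.05, -0.01, 0.27, 0.17, -1]
[0.12, 0.07, 0.05, -0.01, 0.37, 0.22, -1]
```

Request:
send_rows --pt "0.1 0.1 0 0 -0.2 0.05 -1" --pt "0.1 0.1 0 0 -0.12 0.1 -1" --pt "0.1 0.1 0 0 -0.05 0.15 -1" --pt "0.1 0.1 0 0 0.02 0.2 -1" --pt "0.1 0.1 0 0 0.09 0.2 -1" --pt "0.1 0.1 0 0 0.15 0.2 -1" --pt "0.1 0.1 0 0 0.2 0.2 -1" --pt "0.1 0.1 0 0 0.2 0.2 -1"

```text
time_s: 20.4
tool_pos: [0.5726, -0.2245, 0.0895]
tcp_rot: [1.939, 2.471, 0.001]
wrist_force: [4.6, 0.7, 0.9]
width: 0.0134
```

```bash
python3 - <<'E'
from h import *
lead()
E
```

```text
lead [-114.3    0.3   69.9] trail [115.7   0.4  70.2] Floc [ 4.69 -0.39] 0.93
t 20.4 p [ 0.5726 -0.2245  0.0895] f [4.64 0.74 0.93] m [ 0.37 -0.99 -0.05] w 0.0134 toolyaw 13.74 tilt 0.07 q [ 0.81  0.41 -0.59  1.68  0.24  1.13  0.39]
```

Request:
send_rows --pt "0 0 0 0 -0.1 0 -1" --pt "0 0 0 0 -0.05 0 -1" --pt "0 0 0 0 0 0 -1" --pt "0 0 0 0 0.05 0 -1" --pt "0 0 0 0 0.1 0 -1" --pt "0 0 0 0 0.15 0 -1" --pt "0 0 0 0 0.2 0 -1" --pt "0 0 0 0 0.2 0 -1"

```text
time_s: 21.4
tool_pos: [0.5739, -0.2243, 0.0894]
tcp_rot: [-1.94, -2.471, 0.0]
wrist_force: [-0.7, 0.6, 3.5]
width: 0.0135
```

```bash
python3 - <<'E'
from h import *
lead()
E
```

```text
lead [-113.     0.2   70.1] trail [117.    0.3  70. ] Floc [-0.53  0.77] 3.52
t 21.4 p [ 0.5739 -0.2243  0.0894] f [-0.7   0.62  3.52] m [ 0.33 -0.07 -0.08] w 0.0135 toolyaw 13.73 tilt -0.01 q [ 0.8   0.41 -0.59  1.68  0.25  1.13  0.39]
```

Request:
send_rows --pt "0 0 0 0 0 0 -1" --pt "0 0 0 0 0 -0.05 -1" --pt "0 0 0 0 0 -0.05 -0.6" --pt "0 0 0 0 0 -0.05 -0.3" --pt "0 0 0 0 0 -0.05 0" --pt "0 0 0 0 0 -0.05 0" --pt "0 0 0 0 0 -0.05 0" --pt "0 0 0 0 0 -0.05 0" --newtons 10

```text
time_s: 22.4
tool_pos: [0.5739, -0.2242, 0.09]
tcp_rot: [-1.94, -2.471, 0.0]
wrist_force: [0.2, 0.6, -0.1]
width: 0.0432
```

```bash
python3 - <<'E'
from h import *
lead()
E
```

```text
lead [-113.     0.3   70.6] trail [117.    0.4  70.5] Floc [0.38 0.58] -0.13
t 22.4 p [ 0.5739 -0.2242  0.09  ] f [ 0.23  0.65 -0.13] m [ 0.03 -0.15  0.08] w 0.0432 toolyaw 13.73 tilt -0.02 q [ 0.81  0.41 -0.59  1.68  0.25  1.13  0.39]
```

Released. Now I lift straight up and back away so I can look.

Request:
send_rows --pt "0 0 0 0 0 -1 0" --pt "0 0 0 0 0 -3 0" --pt "0 0 0 0 0 -5 0" --pt "0 0 0 0 0 -8 0" --pt "0 0 0 0 0 -12 0" --pt "0 0 0 0 0 -16 0" --pt "0 0 0 3 0 -18 0" --pt "0 0 0 8 0 -18 0"

```text
time_s: 23.4
tool_pos: [0.5562, -0.1474, 0.2737]
tcp_rot: [1.941, 2.464, 0.003]
wrist_force: [-0.3, 1.0, -0.3]
width: 0.0435
```

Request:
send_rows --pt "0 0 0 5 0 0 0" --pt "0 0 0 10 0 0 0" --pt "0 0 0 15 0 0 0" --pt "0 0 0 20 0 0 0" --pt "0 0 0 25 0 0 0" --pt "0 0 0 29 0 0 0" --pt "0 0 0 30 0 0 0" --pt "0 0 0 30 0 0 0"

```text
time_s: 24.4
tool_pos: [0.4862, 0.1443, 0.2737]
tcp_rot: [1.939, 2.463, 0.003]
wrist_force: [0.2, 0.1, 0.4]
width: 0.0431
```

```bash
python3 - <<'E'
from h import *
import cv2
st()
im=env.snapshot('side')[:,:,::-1]
cv2.imwrite("pics/side5.png",cv2.resize(im[125:260,300:470],None,fx=4.4,fy=4.4,interpolation=cv2.INTER_CUBIC))
im=env.snapshot('top')[:,:,::-1]
cv2.imwrite("pics/top5f.png",im)
cv2.imwrite("pics/top5.png",cv2.resize(im[120:320,340:500],None,fx=3,fy=3,interpolation=cv2.INTER_CUBIC))
E
```

```text
t 24.4 p [0.4862 0.1443 0.2737] f [0.18 0.08 0.36] m [-0.06 -0.06 -0.  ] w 0.0431 toolyaw 13.6 tilt 0.34 q [ 0.54  0.03 -0.89  1.7   0.03  1.42 -0.12]
```

View pics/side5.png

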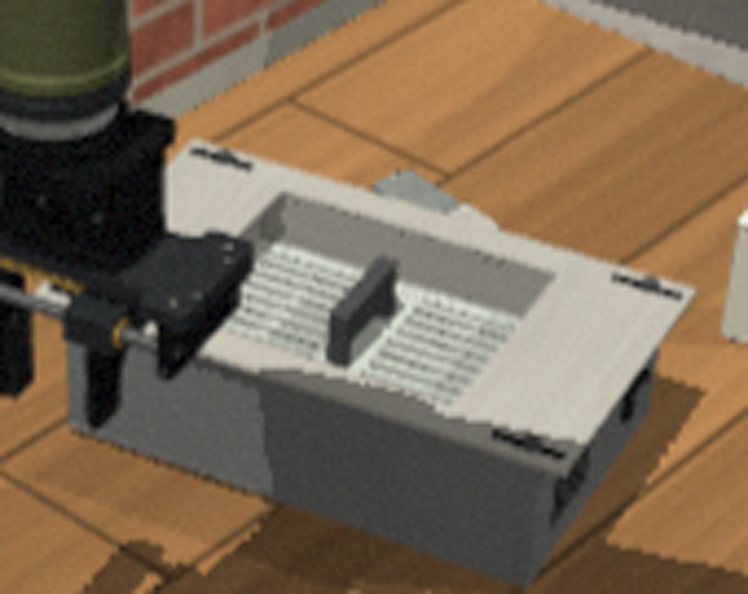

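View pics/top5.png

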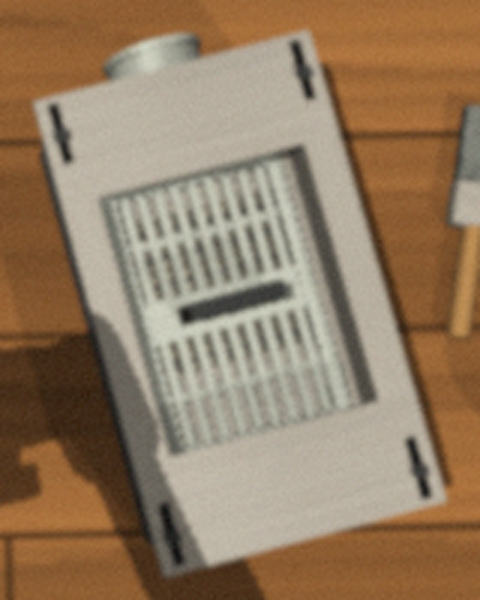

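View pics/top5f.png

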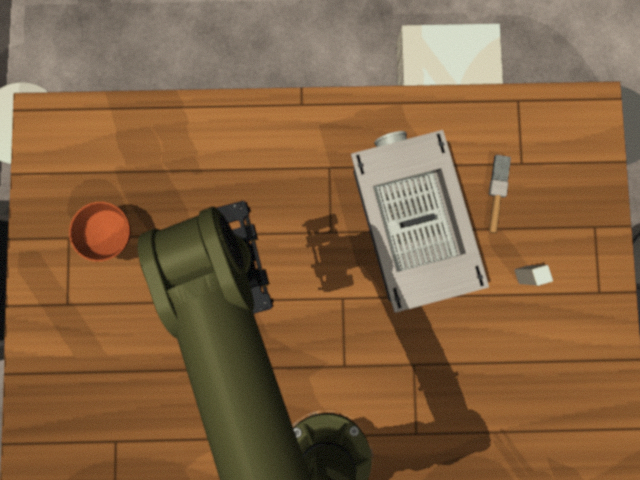

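The grille lies flat, with its handle at about (235,302) in the top crop. No plate end shows at either lip, and the bowl, brush and prop are where they were.

```bash
python3 - <<'E'
from h import *
print(env.hand_in())
E
```

```text
the job is handed in; nothing more can be done
None
```

The grille is back in the box, lying flat on the ledges with both ends under the rim and let go. I handed the job in at about 24.5 s.

- **How it went in:** I gripped the handle, tilted the grille about 17° and passed its lead end under the rim at the sprung end. I pushed it to the spring bar's hard stop, then lowered the other end past the opposite rim. The spring then carried it back to the fixed stop while I guided it. I let go with almost no sideways force on it.
- **Forces:** The highest sideways push I read was about 13 N (limit 24 N). Resting on the ledges it saw about 8 N downward. I read forces only at the end of each move.
- **Frame position:** It felt about 2 mm further towards +x than the camera estimate. That fits the free spring bar, the hard stop and the fixed stop.
- **Last checks:** At release the tool readings put both ends 70 mm above the bench, level to within 0.1°. The far end was 117 mm from my estimated middle, where I expected the fixed stop. The final pictures show no gap at either end, and the bowl, brush and prop where they were.
- **What disagreed:** The two cameras differed by about 8 mm in x and 4 mm in y, so I used their average. The gripper's view in the side camera supported that in x.

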